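# Pack a stripped injection pump, heavy housing at the bottom

### The job

Pack the stripped pump into the empty cream tub in the middle of the bench, heaviest part lowest: first set the heavy block-shaped pump housing (the one with a drive nose) down flat on the tub's floor, right way up as it stands now. Then lay the light rectangular cover flat on top of the housing, its raised grip block upwards, centred and lined up with the housing lengthwise. Set both down, do not drop them, and let go.

Things in the scene. Friction and masses are not known exactly. Their poses are not given: they have to be found in the camera images.
- tub_in (a point): Centre of the inner floor (its upper face) of an open, cream-white plastic tub that cannot move. Inside 220 mm along its x and 170 mm along its y, walls 5 mm thick; floor 5 mm above the bench, rim 70 mm above the bench (65 mm above this point). z is up.
- housing_center (a point): Centre of the block of the loose pump housing, bare aluminium, 0.65 kg. Block 100 mm long (x), 50 wide (y), 36 high (z up); point 18 mm above its underside. Grip across the 50 mm, on its plain long sides. At +x a round nose (32 mm across) with shaft stub stands out 32 mm, at -x two steel pipe stubs 13 mm. Flat top with a dark bore and four bolt holes; nothing sticks out above it.
- cover_center (a point): Centre of the loose pump cover, bare aluminium, 0.09 kg: plate 84 mm long (x), 56 wide (y), 6 thick, bolt heads 3 mm high at its corners, and in its middle a raised grip block 44 mm long (x), 22 wide (y), top 26 mm above the underside. Point 13 mm above the underside; z up. Grip the block across its 22 mm. The round cap and the toothed wheel are not part of the job.
There are look-alikes about, which are no part of the job. Leave any black, brown or pink look-alike of the part that bears cover_center alone.

How it is judged:
By the outcome, as a careful person would: the job done as asked, in the order asked, and still so for the second after the job is handed in, with the robot touching nothing.
It also fails if it takes over 64 s, if anything falls off the work surface, if the arm or the gripper's body presses on something with over 40 N, if the wrist force passes 120 N, or if a joint passes its speed limit or range.

### The arm

A 6-joint arm with a two-finger parallel gripper is mounted at the origin on the work surface. World frame = base frame: x ahead of the robot, y to its left, z up, the work surface at z = 0. Lengths are in mm, angles in rad, forces in N, time in s.
With the tool pointing down it reaches from about 275 to 750 mm from the base axis. Payload 10.2 kg.
Tool frame: the origin (TCP) lies between the finger pads; the fingertips stand 17 mm ahead of it and the grasp point (between the pads) lies 2 mm behind it (tips_ahead is the distance from the TCP to the fingertips, in mm); z points along the fingers, y is the line along which they close (so a half turn about z gives the same grasp; the last joint's range is limited). The gripper opens to 85 mm and grips with 20 to 120 N. Pads are 22 mm wide; open, the fingers measure 114 mm over their backs; the gripper's body (76 mm by 85 mm) begins 54 mm behind the grasp point. The pads swing forward as they close: fully open they stand 13 mm farther back than shut.
Start: joints at [-1.478, 0.313, 1.498, -0, 1.331, -0.223], TCP at [163.04, -499.048, 248.294] pointing down, gripper open.
Joint ranges: [-2.94, 2.94], [-0.97, 2.17], [0.19, 2.56], [-1.23, 4.37], [0.02, 3.11], [-2.88, 2.88]. Speed limits (rad/s): [2.39, 2.39, 3.01, 3.14, 3.14, 3.14].

### API

Orientations are given as a unit quaternion [w, x, y, z].
In Python, from rig import sense, capture, finish_job, boxes_of, tips_ahead gives the robot as it stands.
- The arm moves only by the tool drive_tool, never from a script. Its argument "commands" is text: rows parted by semicolons, each of 7 numbers parted by spaces: the shift along the world's x, y, z in units of 0.1 m (1.0 is 0.1 m), then the turn, a rotation vector about the world's x, y, z in units of pi/4 rad (1.0 is pi/4 rad), then the opening in per cent of the stroke, from 0 (shut) to 100 (fully open). A call has 1 to 20 rows; each row shifts and turns the commanded pose from where the row before left it; what a row does not reach is not made up. A row lasts 1/12 s, in which the tool goes at most 41.7 mm and 7.16 degrees, less where a joint would pass 70% of its speed; a pose out of reach is approached as far as the arm can. A call with a number of a shift or a turn outside -1 to 1 is refused whole. A call with a gripper value outside its range is refused whole. The fingers move at their own pace and stop on an object; "force" is the grip in N (left out, the last holds). Time passes only in rows, so rows that do not move let the fingers close. It gives the time, the measured TCP pose, the force, the opening and the grip force at its end, in the units of the state.
- sense(): the state, without advancing time (a new reading comes with each control period).
- capture(name): name is "side" or "top" or "wrist"; returns a dict with "pixels" (384x512x3 uint8, blue, green, red), "fov_y" (degrees; the focal length in pixels is half the picture's height over the tangent of half this angle, whatever the lens; pixels are square), "cx", "cy" (the principal point, pixels), "k1" (the pictures are not rectified: a ray, as slopes to the right and down, at radius r is drawn at 1 + k1 r^2 times it, then the intrinsics apply), "position" and "attitude" of the camera in the world; the wrist camera has in their place "tool_from_camera" (4x4, takes a point from camera to tool coordinates, whose origin is the TCP and whose axes are the flange's). Camera axes: x right, y down, z forward; pixel columns grow to the right and rows downward; lengths in mm; the calibration is good to about 2 mm. A picture is of the moment at which its call begins: read the wrist's pose just before it. There is no depth.
- finish_job(): hands the job in; it is judged then, once.
Trained networks look in a picture, given as the dict that the camera call returned (one of the last four; its "shot" number tells which), for a name from the list of things; names that differ only in an ending like _2 or _b are one class to them, and where a whole thing is asked for, a point or a joint stands for the part that bears it (a point fixed in the world has none). Each returns a list of dicts, best first, with "confidence" (0 to 1); they miss things now and then, are a little off and sometimes report something else, mostly with a low value. They report only what shows in the picture. A call takes as long as a camera call. They do not tell look-alikes from the thing itself.
- boxes_of(picture, name): "position" ([column, row] in pixels, amid what is visible of it).
The state is a dict: "time_s": time; "joints": joint angles; "dq": joint speeds; "tau": joint torques, N m; "eef_pos": TCP position; "ee_rot": TCP orientation; "force": force on the tool from outside, world axes, zero at the start; "wrist_torque": the same for the moment, N m; "grip_width": opening from 0.0 (shut) to 1.0 (fully open); "grip_force": force on a finger pad.
Only numpy, scipy, OpenCV 4.12 (cv2) and the standard library are available. Lean on these libraries where they do the work, as an engineer would, in place of code of your own. Each camera call takes 0.05 s, during which the arm holds its last target. There are 200 camera calls.

## Working session

There is one attempt and no reset: what is moved stays moved. The work goes in short steps, Python scripts to look and compute and a tool call to move; the robot and the scene stay as the last step left them, time stands still between calls to the robot, and variables do not carry over. Pictures are saved under pics/ and viewed, at most 10 in all, crops included, and the job is handed in when it is done.

Besides the shell and the picture viewer there is one more tool, called as name(argument=value, ...) on one line, values as JSON. drive_tool: Moves the arm, as the interface text tells. Shifts and turns lie within -1 to 1; 1 stands for 0.1 m of shift or pi/4 rad of turn. Its arguments: {"type":"object","properties":{"commands":{"type":"string"},"force":{"type":"number"}},"required":["commands"]}

```bash
mkdir -p pics; cat > h.py <<'E'
import numpy as np, cv2
from scipy.spatial.transform import Rotation as R
from rig import *
def rot(a):
    a=np.array(a,float)
    return a if a.shape==(3,3) else R.from_quat(a[[1,2,3,0]]).as_matrix()
def cam(name):
    s=sense(); c=capture(name)
    if name=="wrist":
        T=np.eye(4);T[:3,:3]=rot(s["ee_rot"]);T[:3,3]=s["eef_pos"]
        M=T@np.array(c["tool_from_camera"]); c["Rm"],c["p"]=M[:3,:3],M[:3,3]
    else: c["Rm"],c["p"]=rot(c["attitude"]),np.array(c["position"],float)
    h=c["pixels"].shape[0]; c["f"]=h/2/np.tan(np.radians(c["fov_y"])/2)
    return c
def ray(c,px):
    d=np.array([(px[0]-c["cx"])/c["f"],(px[1]-c["cy"])/c["f"]]); u=d.copy()
    for _ in range(20): u=d/(1+c["k1"]*(u@u))
    v=c["Rm"]@np.array([u[0],u[1],1]); return v/np.linalg.norm(v)
def at_z(c,px,z):
    v=ray(c,px); return c["p"]+v*(z-c["p"][2])/v[2]
def tri(obs):
    A=np.zeros((3,3));b=np.zeros(3)
    for c,px in obs:
        v=ray(c,px);P=np.eye(3)-np.outer(v,v);A+=P;b+=P@c["p"]
    x=np.linalg.solve(A,b)
    return x,[float(np.linalg.norm(np.cross(ray(c,p),x-c["p"]))) for c,p in obs]
def proj(c,X):
    q=c["Rm"].T@(np.array(X,float)-c["p"]);u=q[:2]/q[2];u=u*(1+c["k1"]*(u@u))
    return u*c["f"]+[c["cx"],c["cy"]]
E
python3 - <<'E'
from h import *
np.set_printoptions(precision=1,suppress=True)
for n in ("top","side"):
    c=cam(n); cv2.imwrite(f"pics/{n}0.png",cv2.resize(c["pixels"],(800,600),interpolation=cv2.INTER_CUBIC)); print(n,c["p"],c["Rm"].tolist(),c["fov_y"],c["k1"])
    for o in ("tub_in","housing_center","cover_center"):
        for b in boxes_of(c,o): print(o,np.array(b["position"]),round(b["confidence"],2),at_z(c,b["position"],20))
print(sense())
E
```

```text
top [ 384.8   34.6 1063.2] [[0.0037170111226986166, -0.9947345709221951, 0.10241736786576203], [-0.999991329518154, -0.0038897418610842663, -0.0014868748332040466], [0.0018774229223117583, -0.10241095312754012, -0.9947404043079181]] 47.06203124092196 -0.133115731649241
tub_in [267.  180.3] 0.93 [515.9 -12.6  20. ]
housing_center [380.  147.2] 0.96 [ 598.6 -288.7   20. ]
cover_center [100.2 178.3] 0.86 [519.5 390.6  20. ]
cover_center [121.3 102.5] 0.86 [708.4 346.2  20. ]
cover_center [102.8 269.3] 0.73 [301.4 377.4  20. ]
cover_center [158.5 283.9] 0.65 [269.4 242.5  20. ]
cover_center [144.7 221.9] 0.57 [415.2 278.1  20. ]
side [-107.3  795.4  683.9] [[-0.7767352954658558, -0.36530721230813373, 0.5130622977896835], [-0.6297720666258637, 0.43969955251586634, -0.6403525963210703], [0.00833215910543994, -0.8204967666925977, -0.5715904398882427]] 48.05529698873975 0.045778688534763405
tub_in [270.8 175.5] 0.75 [523.6 -32.5  20. ]
housing_center [301.9 138.9] 0.59 [ 582.8 -274.    20. ]
cover_center [282.5 275.7] 0.78 [262.3 261.3  20. ]
cover_center [113.8 218.4] 0.78 [699.7 369.8  20. ]
cover_center [231.3 305.8] 0.62 [291.4 389.4  20. ]
cover_center [149.1 263.2] 0.6 [508.6 415.4  20. ]
cover_center [225.5 255.9] 0.58 [396.3 293.7  20. ]
{'time_s': 0.4, 'joints': array([-1.5,  0.3,  1.5,  0. ,  1.3, -0.2]), 'dq': array([-0., -0., -0.,  0.,  0.,  0.]), 'tau': array([ -0. , -41.2, -26. ,  -0. ,   0. ,   0. ]), 'eef_pos': array([ 163.1, -499. ,  248.2]), 'ee_rot': array([-0. ,  1. ,  0.2,  0. ]), 'force': array([ 0.5, -0.4, -0.2]), 'wrist_torque': array([0. , 0. , 0.1]), 'grip_force': 0.0, 'grip_width': 1.0034975376268929}
```

View pics/top0.png

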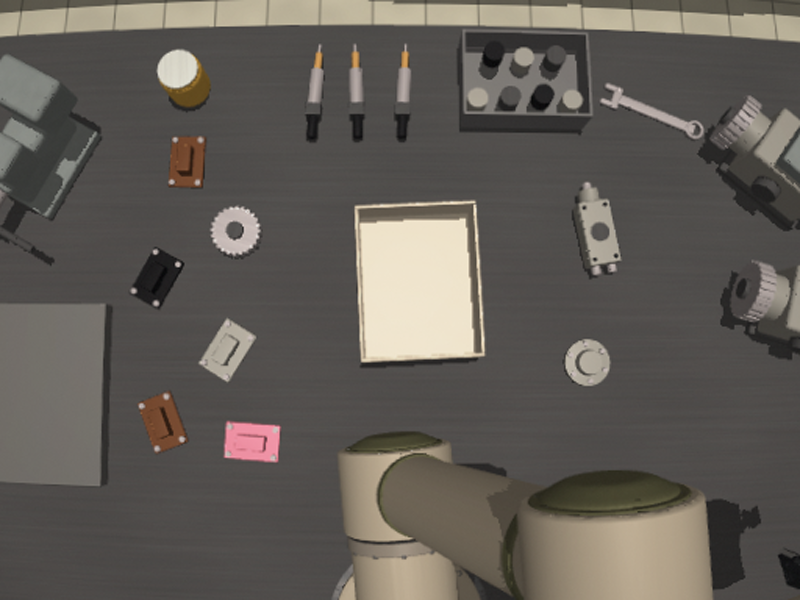

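View pics/side0.png

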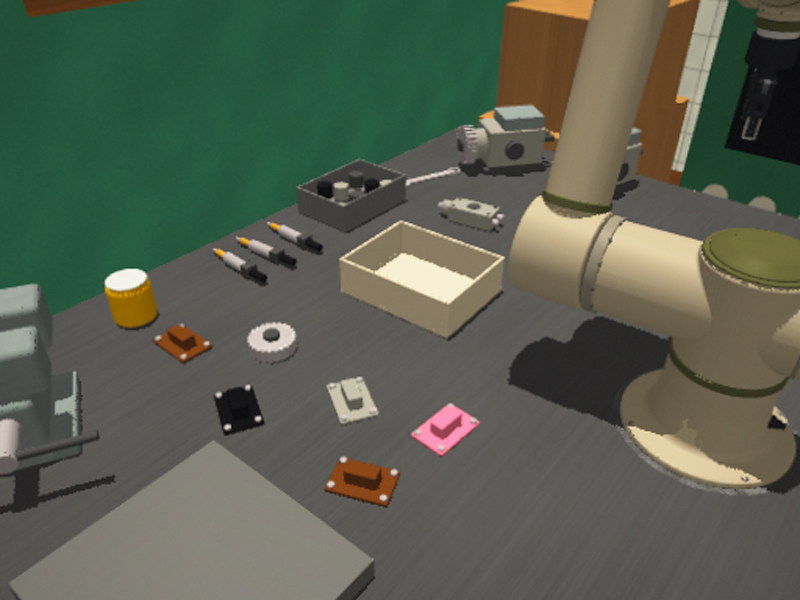

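Top picture: tub in the middle, rim corners around (357,205), (476,203), (484,355) and (362,361). The housing is at (598,233) with its nose up the image (+x). The aluminium cover is at (228,350), and the brown, black and pink ones are look-alikes. The side view agrees. Next I'll move above the housing.

drive_tool(commands="0.36 0.18 0.05 0 0 0 100;0.36 0.18 0.05 0 0 0 100;0.36 0.18 0.05 0 0 0 100;0.36 0.18 0.05 0 0 0 100;0.36 0.18 0.05 0 0 0 100;0.36 0.18 0.05 0 0 0 100;0.36 0.18 0.05 0 0 0 100;0.36 0.18 0.05 0 0 0 100;0.36 0.18 0.05 0 0 0 100;0.36 0.18 0.05 0 0 0 100;0.2 0.1 0 0 0 0 100;0 0 0 0 0 0 100;0 0 0 0 0 0 100")

```text
time_s: 1.48
eef_pos: [543.7, -308.4, 297.7]
ee_rot: [-0.0, 0.987, 0.158, -0.0]
force: [-0.2, -0.8, 0.9]
grip_width: 0.999
grip_force: 0.0
```

```bash
python3 - <<'E'
from h import *
import pickle
np.set_printoptions(precision=1,suppress=True)
s=sense();print(s["time_s"],s["eef_pos"],s["ee_rot"],s["joints"])
t=cam("top");sd=cam("side")
w=cam("wrist");pickle.dump(w,open("w1.pkl","wb")); print(w["p"],w["Rm"],w["fov_y"])
cv2.imwrite("pics/w1.png",cv2.resize(w["pixels"],(800,600),interpolation=cv2.INTER_CUBIC))
for b in boxes_of(w,"housing_center"): print(b["position"],b["confidence"],at_z(w,b["position"],36),at_z(w,b["position"],18))
print("H",tri([(t,(380,147.2)),(sd,(301.9,138.9))]))
print("C",tri([(t,(144.7,221.9)),(sd,(225.5,255.9))]))
# tub rim outer corners
k=1.5625
for a,b in (((355,205),(403,222)),((476,202),(503,261)),((484,355),(446,334)),((361,363),(340,263))):
    print("rim",at_z(t,np.array(a)/k,70))
E
```

```text
1.4833 [ 543.7 -308.4  297.7] [-0.   1.   0.2 -0. ] [-0.7  0.5  1.1 -0.   1.6  0.6]
[ 617.1 -285.   424.1] [[ 0.3 -0.9 -0.3]
 [-1.  -0.3 -0.1]
 [-0.   0.3 -1. ]] 61.98790910989769
[258.2, 109.0] 0.91 [ 599.3 -293.5   36. ] [ 598.5 -293.9   18. ]
H (array([ 599.1, -294.3,    6.5]), [2.67164236650532, 2.6716423665051696])
C (array([413.4, 280.7,   1. ]), [2.9392738216487406, 2.939273821648832])
rim [623.2  81.1  70. ]
rim [628.7 -97.5  70. ]
rim [ 403.5 -106.8   70. ]
rim [391.6  70.5  70. ]
```

View pics/w1.png

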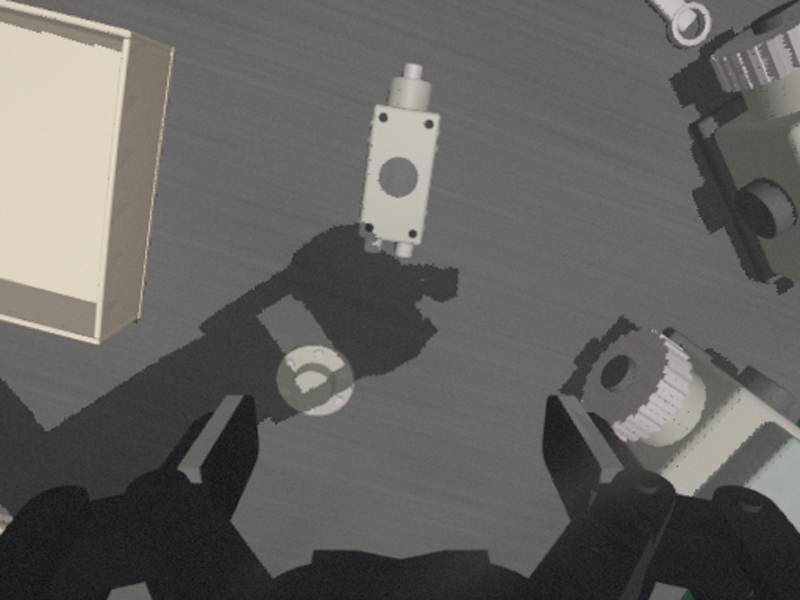

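Wrist picture: housing top with bore at (398,177) and bolt holes at (383,118), (429,124), (412,234), (369,228). The nose points up the image and the space around it is clear. Next step is yaw and offsets, then a second view from directly above.

```bash
python3 - <<'E'
from h import *
import pickle
np.set_printoptions(precision=1,suppress=True)
w=pickle.load(open("w1.pkl","rb"));k=1.5625
P=[at_z(w,np.array(p)/k,36)[:2] for p in ((383,118),(429,124),(412,234),(369,228),(398,177))]
print(P,np.mean(P[:4],0)); f=(P[0]+P[1]-P[2]-P[3])/2; print(f,np.degrees(np.arctan2(f[1],f[0])),np.linalg.norm(f))
print("tool yaw",np.degrees(2*np.arctan2(.158,.987)))
C=[at_z(w,np.array(p)/k,70)[:2] for p in ((129,37),(99,342))]+[at_z(w,np.array(p)/k,70)[:2] for p in ((173,48),)]
print("rim pts",C)
E
```

```text
[array([ 630.3, -267.5]), array([ 636.8, -301. ]), array([ 555.3, -315. ]), array([ 549.4, -281.6]), array([ 593.3, -291.1])] [ 593.  -291.3]
[81.2 14. ] 9.799554814743631 82.42515227835071
tool yaw 18.18960995724804
rim pts [array([627.9, -94.7]), array([ 405.5, -106.5]), array([ 629.7, -124.4])]
```

drive_tool(commands="0.16 0.06 -0.3 0 0 -0.094 100;0.17 0.06 -0.3 0 0 -0.094 100;0.16 0.05 -0.3 0 0 0 100;0 0 -0.18 0 0 0 100;0 0 0 0 0 0 100;0 0 0 0 0 0 100")

```text
time_s: 2.18
eef_pos: [591.4, -292.7, 190.5]
ee_rot: [-0.0, 0.997, 0.083, -0.0]
force: [0.2, 0.3, -0.1]
grip_width: 1.001
grip_force: 0.0
```

```bash
python3 - <<'E'
from h import *
import pickle
np.set_printoptions(precision=1,suppress=True)
w=cam("wrist");pickle.dump(w,open("w2.pkl","wb"));s=sense();print(s["eef_pos"],s["ee_rot"])
cv2.imwrite("pics/w2.png",cv2.resize(w["pixels"],(800,600),interpolation=cv2.INTER_CUBIC))
for b in boxes_of(w,"housing_center"): print(b["position"],b["confidence"],at_z(w,b["position"],36))
E
```

```text
[ 591.8 -293.   192. ] [0.  1.  0.1 0. ]
[253.1, 168.7] 0.69 [ 602.9 -287.9   36. ]
```

View pics/w2.png

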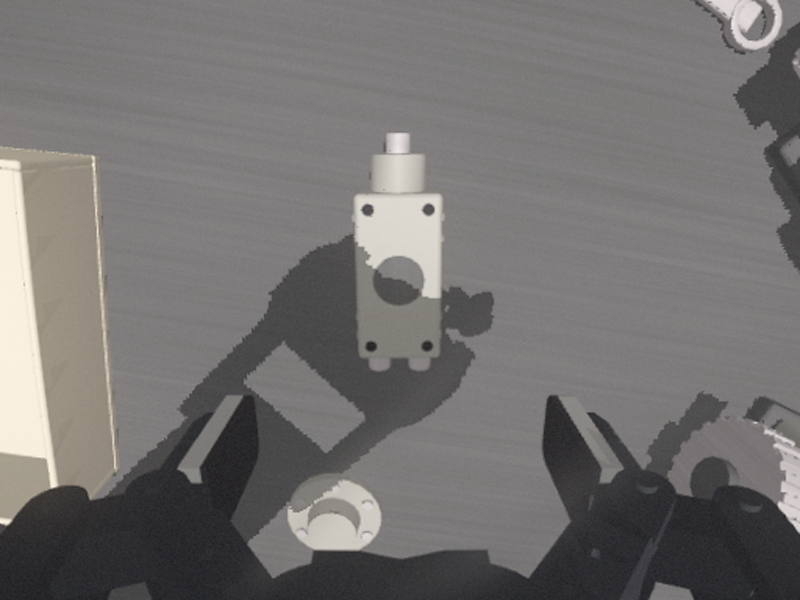

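The second wrist view shows the housing square to the tool. Bolt holes are at (368,210), (429,210), (427,346), (371,346) and the bore at (398,280).

```bash
python3 - <<'E'
from h import *
import pickle
np.set_printoptions(precision=1,suppress=True)
w1=pickle.load(open("w1.pkl","rb"));w2=pickle.load(open("w2.pkl","rb"));k=1.5625
a=((383,118),(429,124),(412,234),(369,228),(398,177));b=((368,210),(429,210),(427,346),(371,346),(398,280))
X=[]
for p,q in zip(a,b):
    x,e=tri([(w1,np.array(p)/k),(w2,np.array(q)/k)]);print(x,e[0]);X.append(x)
Y=np.array([at_z(w2,np.array(q)/k,36) for q in b]);print(np.mean(X,0),Y[:4].mean(0)); f=Y[0]+Y[1]-Y[2]-Y[3];print(np.degrees(np.arctan2(f[1],f[0])))
s=sense();print(s["eef_pos"],np.degrees(2*np.arctan2(s["ee_rot"][2],s["ee_rot"][1])))
print("rim",[at_z(w2,np.array(q)/k,70) for q in ((97,156),(117,473))])
E
```

```text
[ 630.4 -267.6   34.1] 0.09332960522067707
[ 636.7 -301.    39.3] 0.05996711311439014
[ 555.2 -315.2   35. ] 0.07891225130650838
[ 549.  -281.6   33.9] 0.005213114306284059
[ 593.2 -291.1   34.8] 0.1052632862167076
[ 592.9 -291.3   35.4] [ 593.1 -291.4   36. ]
9.735581915929016
[ 592.  -293.1  192.6] 9.572715621851431
rim [array([ 640.1, -135. ,   70. ]), array([ 456.8, -143. ,   70. ])]
```

drive_tool(commands="0.01 0.015 -0.4 0 0 0 100;0 0 -0.4 0 0 0 100;0 0 -0.4 0 0 0 100;0 0 -0.2 0 0 0 100;0 0 -0.1 0 0 0 100;0 0 0 0 0 0 100;0 0 0 0 0 0 100;0 0 0 0 0 0 100", force=60)

```text
time_s: 2.95
eef_pos: [594.1, -291.5, 43.2]
ee_rot: [0.002, 0.996, 0.084, 0.002]
force: [-0.3, -0.7, 0.4]
grip_width: 1.001
grip_force: 0.0
```

Now 21 mm down (TCP 22), then close.

drive_tool(commands="0 0 -0.1 0 0 0 100;0 0 -0.11 0 0 0 100;0 0 0 0 0 0 100;0 0 0 0 0 0 50;0 0 0 0 0 0 40;0 0 0 0 0 0 20;0 0 0 0 0 0 20;0 0 0 0 0 0 20;0 0 0 0 0 0 20;0 0 0 0 0 0 20", force=60)

```text
time_s: 3.78
eef_pos: [593.4, -291.0, 20.0]
ee_rot: [0.001, 0.996, 0.084, 0.001]
force: [0.8, -3.6, 4.4]
grip_width: 0.579
grip_force: 65.8
```

drive_tool(commands="0 0 0.2 0 0 0 20;0 0 0.35 0 0 0 20;0 0 0.4 0 0 0 20;0 0 0.4 0 0 0 20;0 0 0.05 0 0 0 20;-0.11 0.35 0 0 0 -0.04 20;-0.11 0.35 0 0 0 -0.04 20;-0.11 0.35 0 0 0 -0.04 20;-0.11 0.35 0 0 0 -0.038 20;-0.11 0.35 0 0 0 0 20;-0.11 0.35 0 0 0 0 20;-0.11 0.35 0 0 0 0 20;-0.08 0.33 0 0 0 0 20;0 0 0 0 0 0 20;0 0 0 0 0 0 20")

```text
time_s: 5.03
eef_pos: [506.7, -10.8, 157.7]
ee_rot: [-0.001, 1.0, 0.023, -0.002]
force: [0.3, -0.2, -7.0]
grip_width: 0.573
grip_force: 66.6
```

```bash
python3 - <<'E'
from h import *
import pickle
np.set_printoptions(precision=1,suppress=True)
s=sense();print(s["eef_pos"],s["ee_rot"],s["grip_force"],s["grip_width"])
w=cam("wrist");pickle.dump(w,open("w3.pkl","wb"))
cv2.imwrite("pics/w3.png",cv2.resize(w["pixels"],(800,600),interpolation=cv2.INTER_CUBIC))
for b in boxes_of(w,"tub_in"): print(b["position"],b["confidence"],at_z(w,b["position"],5))
for q in ((507,-13),):
  for dx,dy in ((115,90),(115,-90),(-115,90),(-115,-90)):
    c,sn=np.cos(.045),np.sin(.045);print(dx,dy,proj(w,(512+c*dx-sn*dy,-13+sn*dx+c*dy,70))*1.5625)
E
```

```text
[506.7 -10.8 157.7] [-0.  1.  0. -0.] 66.55440330505371 0.5734467210970179
[274.4, 107.1] 0.87 [572.9 -22.9   5. ]
115 90 [178.   34.4]
115 -90 [636.7  35.6]
-115 90 [235.7 516. ]
-115 -90 [573.7 516.6]
```

View pics/w3.png

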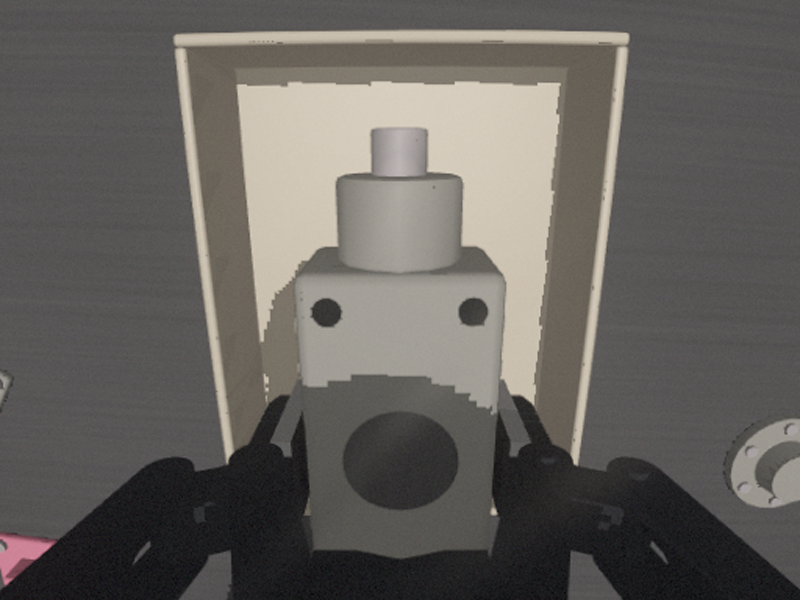

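The housing is held level in the gripper, over and aligned with the tub (rim at columns 178–628). Lowering.

drive_tool(commands="0 -0.01 -0.3 0 0 0 20;0 0 -0.35 0 0 0 20;0 0 -0.35 0 0 0 20;0 0 -0.15 0 0 0 20;0 0 -0.07 0 0 0 20;0 0 0 0 0 0 20;0 0 0 0 0 0 20;0 0 0 0 0 0 20")

```text
time_s: 5.8
eef_pos: [509.0, -14.1, 38.6]
ee_rot: [0.0, 1.0, 0.022, 0.001]
force: [0.8, 0.2, -6.0]
grip_width: 0.57
grip_force: 66.4
```

drive_tool(commands="0 0 -0.05 0 0 0 20;0 0 -0.03 0 0 0 20;0 0 -0.02 0 0 0 20;0 0 -0.015 0 0 0 20;0 0 0 0 0 0 20;0 0 0 0 0 0 20")

```text
time_s: 6.3
eef_pos: [508.1, -13.5, 25.8]
ee_rot: [-0.0, 1.0, 0.022, -0.0]
force: [0.2, -0.0, -7.6]
grip_width: 0.573
grip_force: 66.7
```

drive_tool(commands="0 0 -0.01 0 0 0 20;0 0 0 0 0 0 20;0 0 0 0 0 0 20")

```text
time_s: 6.55
eef_pos: [508.2, -13.6, 25.0]
ee_rot: [0.0, 1.0, 0.022, 0.0]
force: [-0.7, -0.1, -5.3]
grip_width: 0.573
grip_force: 66.7
```

drive_tool(commands="0 0 -0.008 0 0 0 20;0 0 0 0 0 0 20;0 0 0 0 0 0 20")

```text
time_s: 6.8
eef_pos: [508.2, -13.6, 25.0]
ee_rot: [0.0, 1.0, 0.022, 0.0]
force: [-4.2, 1.8, 6.0]
grip_width: 0.577
grip_force: 68.2
```

Contact: the force has changed sign. Release and lift.

drive_tool(commands="0 0 0 0 0 0 75;0 0 0 0 0 0 80;0 0 0 0 0 0 80;0 0 0 0 0 0 80;0 0 0.2 0 0 0 80;0 0 0.3 0 0 0 80;0 0 0.4 0 0 0 80;0 0 0.4 0 0 0 80;0 0 0.4 0 0 0 80;0 0 0.3 0 0 0 100;0 0 0 0 0 0 100;0 0 0 0 0 0 100")

```text
time_s: 7.8
eef_pos: [508.5, -13.6, 225.2]
ee_rot: [0.0, 1.0, 0.022, 0.002]
force: [-0.8, 1.0, -0.6]
grip_width: 1.0
grip_force: 0.0
```

```bash
python3 - <<'E'
from h import *
import pickle
np.set_printoptions(precision=1,suppress=True)
w=cam("wrist");pickle.dump(w,open("w4.pkl","wb"));s=sense();print(s["eef_pos"],s["ee_rot"])
cv2.imwrite("pics/w4.png",cv2.resize(w["pixels"],(800,600),interpolation=cv2.INTER_CUBIC))
for b in boxes_of(w,"housing_center"): print(b["position"],b["confidence"],at_z(w,b["position"],41))
E
```

```text
[507.9 -13.5 223.6] [-0.  1.  0. -0.]
[254.2, 163.3] 0.64 [519.7 -11.4  41. ]
```

View pics/w4.png

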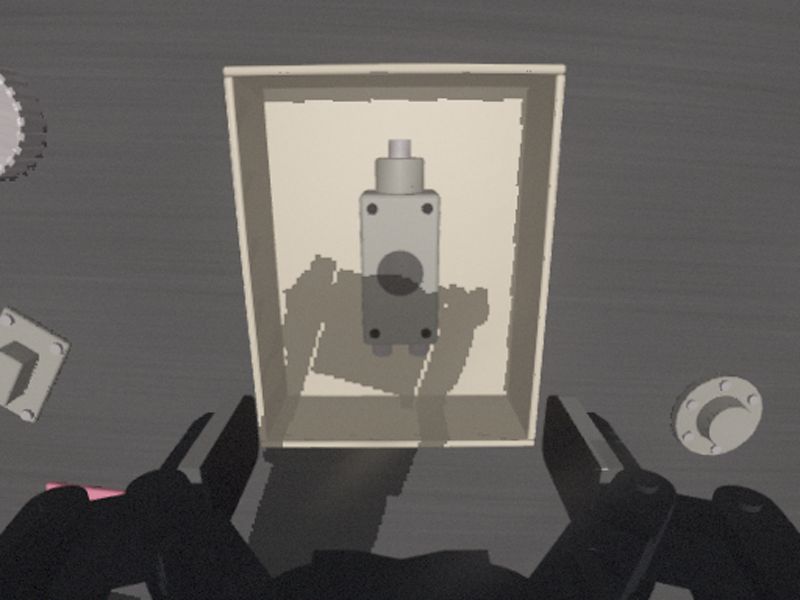

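The housing is down in the tub. Bolt holes are at (372,209), (427,209), (426,333), (375,333) and the bore at (400,273). Now to the aluminium cover.

drive_tool(commands="-0.1 0.3 0 0 0 -0.1 100;-0.1 0.3 0 0 0 -0.1 100;-0.1 0.3 0 0 0 -0.1 100;-0.1 0.3 0 0 0 -0.1 100;-0.1 0.3 0 0 0 -0.1 100;-0.1 0.3 0 0 0 -0.1 100;-0.1 0.3 0 0 0 -0.1 100;-0.1 0.3 0 0 0 -0.1 100;-0.1 0.3 0 0 0 -0.04 100;-0.08 0.23 -0.1 0 0 0 100;0 0 0 0 0 0 100;0 0 0 0 0 0 100;0 0 0 0 0 0 100")

```text
time_s: 8.98
eef_pos: [410.0, 278.9, 213.1]
ee_rot: [0.001, 0.953, -0.303, -0.001]
force: [0.3, -0.6, 0.2]
grip_width: 1.006
grip_force: 0.0
```

```bash
python3 - <<'E'
from h import *
import pickle
np.set_printoptions(precision=2,suppress=True)
w4=pickle.load(open("w4.pkl","rb"));k=1.5625
Y=np.array([at_z(w4,np.array(q)/k,41) for q in ((372,209),(427,209),(426,333),(375,333))]);f=Y[0]+Y[1]-Y[2]-Y[3];print("housing",Y,Y.mean(0),np.degrees(np.arctan2(f[1],f[0])),np.linalg.norm(f)/2)
w=cam("wrist");pickle.dump(w,open("w5.pkl","wb"));s=sense();print(s["eef_pos"],s["ee_rot"],np.degrees(2*np.arctan2(s["ee_rot"][2],s["ee_rot"][1])),s["joints"])
cv2.imwrite("pics/w5.png",cv2.resize(w["pixels"],(800,600),interpolation=cv2.INTER_CUBIC))
for b in boxes_of(w,"cover_center"): print(b["position"],b["confidence"],at_z(w,b["position"],20))
E
```

```text
housing [[548.04   5.35  41.  ]
 [549.53 -28.54  41.  ]
 [467.86 -32.79  41.  ]
 [466.38   1.11  41.  ]] [507.95 -13.72  41.  ] 2.971833138719413 81.77195765040052
[410.28 278.7  213.49] [ 0.    0.95 -0.3  -0.  ] -35.322562408175386 [ 0.36  0.28  1.64 -0.    1.23  2.55]
[347.7, 243.5] 0.97 [283.83 243.03  20.  ]
[14.5, 8.2] 0.72 [667.1  370.97  20.  ]
[100.7, 143.8] 0.67 [524.39 390.25  20.  ]
[238.8, 288.1] 0.64 [307.48 375.73  20.  ]
[254.1, 165.7] 0.56 [415.85 276.88  20.  ]
[456.5, 25.7] 0.5 [416.43  45.72  20.  ]
```

View pics/w5.png

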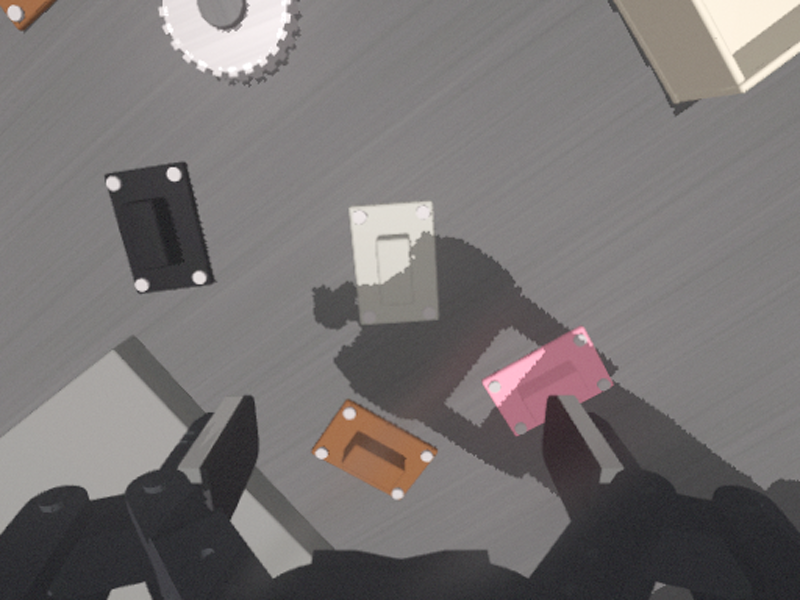

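The aluminium cover is at (395,263) with bolt heads at (360,217), (423,212), (430,313), (369,317). Brown and pink lie clear below it in the image. Next: measure yaw, descend and take the second view.

```bash
python3 - <<'E'
from h import *
import pickle
np.set_printoptions(precision=2,suppress=True)
w=pickle.load(open("w5.pkl","rb"));k=1.5625
for z,q4 in ((9,((360,217),(423,212),(430,313),(369,317))),(26,((377,235),(410,233),(412,303),(379,305)))):
    Y=np.array([at_z(w,np.array(q)/k,z) for q in q4]);f=Y[0]+Y[1]-Y[2]-Y[3];g=Y[0]+Y[3]-Y[1]-Y[2];print(Y.mean(0),np.degrees(np.arctan2(f[1],f[0])),np.linalg.norm(f)/2,np.linalg.norm(g)/2)
E
```

```text
[410.23 282.13   9.  ] -30.992966622914107 70.21010882094562 42.201299805957106
[412.06 281.54  26.  ] -33.878220711159074 46.4638177573826 21.334760396232063
```

drive_tool(commands="0.005 0.03 -0.3 0 0 0.05 60;0 0 -0.3 0 0 0.043 60;0 0 -0.2 0 0 0 60;0 0 0 0 0 0 60;0 0 0 0 0 0 60;0 0 0 0 0 0 60")

```text
time_s: 9.58
eef_pos: [411.5, 282.4, 135.5]
ee_rot: [-0.001, 0.963, -0.268, 0.001]
force: [-0.1, 0.5, 1.0]
grip_width: 0.598
grip_force: 0.0
```

```bash
python3 - <<'E'
from h import *
import pickle
np.set_printoptions(precision=2,suppress=True)
w=cam("wrist");pickle.dump(w,open("w6.pkl","wb"));s=sense();print(s["eef_pos"],s["ee_rot"],np.degrees(2*np.arctan2(s["ee_rot"][2],s["ee_rot"][1])),s["joints"])
cv2.imwrite("pics/w6.png",cv2.resize(w["pixels"],(800,600),interpolation=cv2.INTER_CUBIC))
E
```

```text
[411.5  282.47 135.62] [-0.    0.96 -0.27  0.  ] -31.1296392070512 [ 0.37  0.38  1.73 -0.    1.04  2.48]
```

View pics/w6.png

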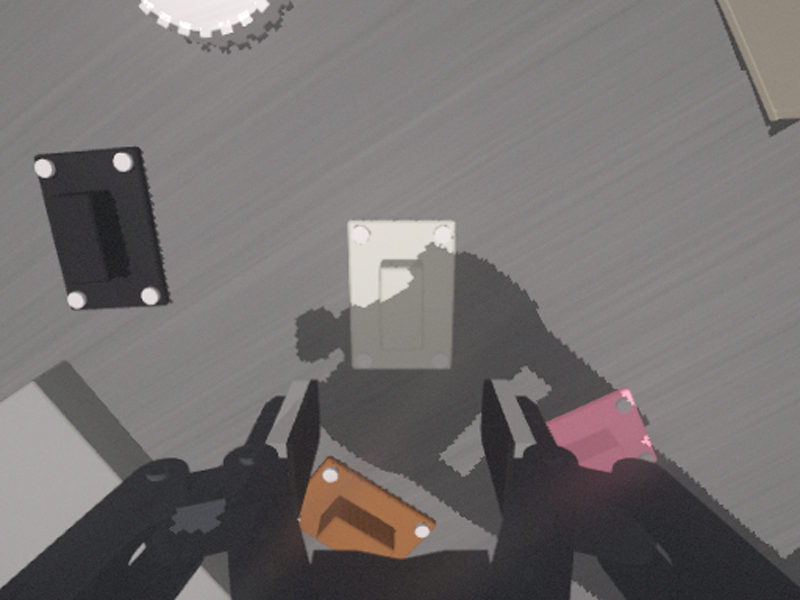

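The tool is now square to the cover. Bolt heads are at (361,235), (443,235), (440,360), (363,360), the block spans about 381–422 × 261–350.

```bash
python3 - <<'E'
from h import *
import pickle
np.set_printoptions(precision=2,suppress=True)
w5=pickle.load(open("w5.pkl","rb"));w=pickle.load(open("w6.pkl","rb"));k=1.5625
A=(((360,217),(423,212),(430,313),(369,317)),((377,235),(410,233),(412,303),(379,305)))
B=(((361,235),(443,235),(440,360),(363,360)),((381,261),(422,261),(422,350),(381,350)))
for z,a4,q4 in ((9,A[0],B[0]),(26,A[1],B[1])):
    Y=np.array([at_z(w,np.array(q)/k,z) for q in q4]);f=Y[0]+Y[1]-Y[2]-Y[3];g=Y[0]+Y[3]-Y[1]-Y[2];print(Y.mean(0),np.degrees(np.arctan2(f[1],f[0])),np.linalg.norm(f)/2,np.linalg.norm(g)/2)
    print(np.mean([tri([(w5,np.array(p)/k),(w,np.array(q)/k)])[0] for p,q in zip(a4,q4)],0))
E
```

```text
[410.48 282.29   9.  ] -31.303501823369626 69.38901996857727 42.130547224134204
[409.57 282.67   7.88]
[412.08 281.49  26.  ] -31.09270427947593 46.48593445363198 20.365223095523522
[411.7  281.58  22.89]
```

drive_tool(commands="0 0 -0.35 0 0 0 60;0 0 -0.35 0 0 0 60;0 0 -0.2 0 0 0 60;0 0 -0.1 0 0 0 60;0 0 0 0 0 0 60;0 0 0 0 0 0 60;0 0 0 0 0 0 60", force=30)

```text
time_s: 10.22
eef_pos: [411.7, 282.9, 35.8]
ee_rot: [-0.001, 0.963, -0.268, 0.001]
force: [0.0, 0.4, 0.8]
grip_width: 0.598
grip_force: 0.0
```

drive_tool(commands="-0.005 -0.005 -0.06 0 0 0 60;0 0 -0.04 0 0 0 60;0 0 0 0 0 0 50;0 0 0 0 0 0 10;0 0 0 0 0 0 10;0 0 0 0 0 0 10;0 0 0 0 0 0 10;0 0 0 0 0 0 10;0 0 0 0 0 0 10", force=30)

```text
time_s: 10.97
eef_pos: [410.2, 282.0, 24.2]
ee_rot: [-0.0, 0.963, -0.268, 0.0]
force: [0.0, -0.0, 4.2]
grip_width: 0.25
grip_force: 30.2
```

drive_tool(commands="0 0 0.2 0 0 0 10;0 0 0.35 0 0 0 10;0 0 0.4 0 0 0 10;0 0 0.4 0 0 0 10;0.1 -0.3 0 0 0 0.09 10;0.1 -0.3 0 0 0 0.09 10;0.1 -0.3 0 0 0 0.09 10;0.1 -0.3 0 0 0 0.09 10;0.1 -0.3 0 0 0 0.09 10;0.1 -0.3 0 0 0 0.09 10;0.1 -0.3 0 0 0 0.09 10;0.1 -0.3 0 0 0 0.09 10;0.1 -0.3 0 0 0 0.04 10;0.08 -0.26 0 0 0 0 10;0 0 0 0 0 0 10;0 0 0 0 0 0 10;0 0 0 0 0 0 10")

```text
time_s: 12.38
eef_pos: [507.6, -13.6, 158.6]
ee_rot: [-0.0, 1.0, 0.027, -0.0]
force: [0.8, 0.2, -0.8]
grip_width: 0.247
grip_force: 29.8
```

```bash
python3 - <<'E'
from h import *
import pickle
np.set_printoptions(precision=2,suppress=True)
w=cam("wrist");pickle.dump(w,open("w7.pkl","wb"));s=sense();print(s["eef_pos"],s["ee_rot"],np.degrees(2*np.arctan2(s["ee_rot"][2],s["ee_rot"][1])))
cv2.imwrite("pics/w7.png",cv2.resize(w["pixels"],(800,600),interpolation=cv2.INTER_CUBIC))
E
```

```text
[507.62 -13.22 158.76] [-0.    1.    0.03 -0.  ] 3.1501011180348004
```

View pics/w7.png

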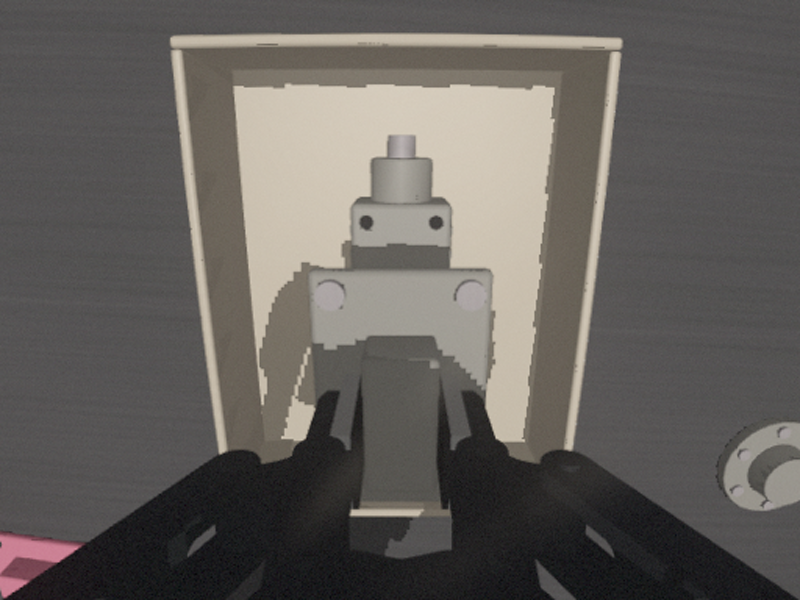

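The cover is held level over the housing, with front bolt heads at (330,296) and (470,296). The housing's front holes show at (366,223) and (436,223). Checking alignment.

```bash
python3 - <<'E'
from h import *
import pickle
np.set_printoptions(precision=2,suppress=True)
w=pickle.load(open("w7.pkl","rb"));k=1.5625
c=[at_z(w,np.array(q)/k,143.5) for q in ((330,296),(470,296))];h=[at_z(w,np.array(q)/k,41) for q in ((366,223),(436,223))]
for n,v,d in (("cover",c,35),("housing",h,41)):
    m=(v[0]+v[1])/2;print(n,v,m,"centre",m[:2]-d*np.array([np.cos(.053),np.sin(.053)]))
E
```

```text
cover [array([541.8 ,   9.18, 143.5 ]), array([544.05, -32.17, 143.5 ])] [542.93 -11.49 143.5 ] centre [507.98 -13.35]
housing [array([547.84,   5.43,  41.  ]), array([549.69, -28.68,  41.  ])] [548.76 -11.62  41.  ] centre [507.82 -13.8 ]
```

drive_tool(commands="0 0 -0.25 0 0 0 10;0 0 -0.3 0 0 0 10;0 0 -0.2 0 0 0 10;0 0 -0.08 0 0 0 10;0 0 0 0 0 0 10;0 0 0 0 0 0 10;0 0 0 0 0 0 10")

```text
time_s: 13.02
eef_pos: [508.8, -13.9, 77.4]
ee_rot: [0.0, 1.0, 0.027, 0.001]
force: [0.7, -0.2, -1.0]
grip_width: 0.252
grip_force: 29.8
```

Centres agree within 1 mm. Lower gently to TCP ≈ 66.

drive_tool(commands="-0.005 0 -0.05 0 0 0 10;0 0 -0.03 0 0 0 10;0 0 -0.025 0 0 0 10;0 0 0 0 0 0 10;0 0 0 0 0 0 10;0 0 0 0 0 0 10")

```text
time_s: 13.52
eef_pos: [507.5, -14.1, 65.5]
ee_rot: [0.0, 1.0, 0.027, -0.0]
force: [0.3, -0.1, -1.2]
grip_width: 0.249
grip_force: 29.8
```

drive_tool(commands="0 0 -0.007 0 0 0 10;0 0 0 0 0 0 10;0 0 0 0 0 0 10;0 0 0 0 0 0 10")

```text
time_s: 13.85
eef_pos: [507.6, -14.1, 65.2]
ee_rot: [0.0, 1.0, 0.027, 0.0]
force: [-1.8, 0.6, 5.5]
grip_width: 0.249
grip_force: 30.6
```

Contact (+5.5 N). Release and rise.

drive_tool(commands="0 0 0 0 0 0 40;0 0 0 0 0 0 50;0 0 0 0 0 0 50;0 0 0 0 0 0 50;0 0 0.1 0 0 0 50;0 0 0.3 0 0 0 50;0 0 0.4 0 0 0 60;0 0 0.4 0 0 0 60;0 0 0.4 0 0 0 60;0 0 0 0 0 0 60;0 0 0 0 0 0 60")

```text
time_s: 14.77
eef_pos: [508.1, -14.1, 227.2]
ee_rot: [0.001, 1.0, 0.027, 0.002]
force: [0.5, 0.7, -1.2]
grip_width: 0.601
grip_force: 0.0
```

```bash
python3 - <<'E'
from h import *
import pickle
w=cam("wrist");pickle.dump(w,open("w8.pkl","wb"));print(sense()["eef_pos"])
cv2.imwrite("pics/w8.png",cv2.resize(w["pixels"],(800,600),interpolation=cv2.INTER_CUBIC))
E
```

```text
[507.39832102 -13.9886687  225.20841349]
```

View pics/w8.png

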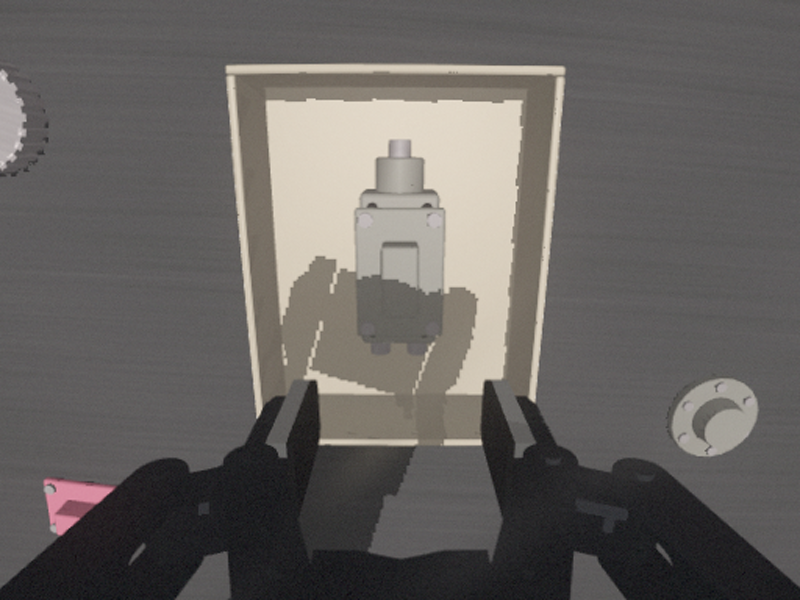

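The cover lies flat, centred and lined up on the housing, with bolt heads at (364,220), (434,220), (432,328), (368,328) and the grip block up. The gripper is clear.

```bash
python3 -c "from rig import finish_job; print(finish_job())"
```

```text
the job is handed in; nothing more can be done
None
```

The job is handed in at about 15 s of the 64 s allowed: the housing stands flat on the tub floor and the cover lies on it, grip block up and lined up lengthwise (centres within about 1 mm when last measured, just before setting down), with the gripper clear.

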